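# Sweep the steel washers into the collecting bay

### The job

Sweep the three steel washers along the bench with the fingertips into the blue three-sided collecting bay, so that each lies flat and wholly inside the bay, past its open mouth. Do not pick any washer up: they must stay on the bench all the way. Leave the black rubber ring, the mug and the screwdriver where they are.

Things in the scene. Friction and masses are not known exactly. Their poses are not given: they have to be found in the camera images.
- bay: Fixed collecting bay: three blue walls, 30 mm high, 6 mm thick, round a yellow painted patch of bench (no sill). Inside: 200 mm wide (its x), 130 mm deep (its y). Origin: centre of the inside, at bench height. Inner wall faces at x = -100 and +100 mm and y = +65 mm (back); open mouth at y = -65 mm. It is left of the washers, mouth towards them, turned up to 15 degrees either way.
- bay_mouth (a point): Middle of the bay's open mouth, at bench height (65 mm in -y of the bay's origin).
- washer_large: Large bright steel washer, a thick flat ring lying on the bench: 56 mm outside diameter, 22 mm hole, 10 mm thick, about 150 g (may vary by a third). Origin: centre of its underside; z up.
- washer_medium: Medium bright steel washer, a thick flat ring lying on the bench: 48 mm outside diameter, 20 mm hole, 10 mm thick, about 110 g (may vary by a third). Origin: centre of its underside; z up.
- washer_small: Small bright steel washer, a thick flat ring lying on the bench: 40 mm outside diameter, 16 mm hole, 10 mm thick, about 70 g (may vary by a third). Origin: centre of its underside; z up.
- rubber_ring: Bystander: dull black rubber ring, 48 mm outside diameter, 20 mm hole, 10 mm thick, loose on the bench. Origin: centre of its underside. To be left alone.
- mug: Bystander: blue mug, 80 mm across and 90 mm high, with a handle on its own +y side (sticking out 30 mm), standing loose on the bench. Origin: centre of its underside. To be left alone.
- screwdriver: Bystander: screwdriver with a green handle, about 200 mm long, lying loose on the bench along its own x axis, to the right of the washers. To be left alone.
Things that resemble listed ones, but are neither listed nor needed, are in the scene too. Leave any brown or yellow look-alike of the washer_small alone.

How it is judged:
By the outcome, as a careful person would: the job done as asked, in the order asked, and still so for the second after the job is handed in, with the robot touching nothing.
It also fails if it takes over 72 s, if anything falls off the work surface, if the arm or the gripper's body presses on something with over 40 N, if the wrist force passes 120 N, or if a joint passes its speed limit or range.

### The arm

A 6-joint arm with a two-finger parallel gripper is mounted at the origin on the work surface. World frame = base frame: x ahead of the robot, y to its left, z up, the work surface at z = 0. Lengths are in m, angles in rad, forces in N, time in s.
With the tool pointing down it reaches from about 0.25 to 0.85 m from the base axis. Payload 12.5 kg.
Tool frame: the origin (TCP) lies at the very end of the fingers, on their centre line; the grasp point (between the pads) lies 19 mm behind it; z points along the fingers, x is the direction in which the jaws open and shut, and the axes are right-handed (so a half turn about z gives the same grasp; the last joint's range is limited). The gripper opens to 93 mm and grips with 3 to 60 N. Pads are 15 mm wide; open, the fingers measure 128 mm over their backs; the gripper's body (75 mm by 188 mm) begins 65 mm behind the grasp point.
Start: joints at [1.192, 0.351, 1.652, -0, 1.139, -0.085], TCP at [0.159, 0.526, 0.219] pointing down, gripper open.
Joint ranges: [-2.75, 2.75], [-0.79, 2.1], [0.01, 2.65], [-1.57, 4.71], [0.07, 3.14], [-2.87, 2.87]. Speed limits (rad/s): [2.22, 2.22, 2.79, 3.14, 3.14, 3.14].

### API

Orientations are given as a unit quaternion [x, y, z, w].
In Python, from rig import robot gives the robot as it stands. The module is installed in compiled form; this text tells all that it offers.
- The arm moves only by the tool move_arm, never from a script. Its argument "commands" is a list of rows, each a list of 3 entries, a list of its own where there are three numbers: the shift along the tool's x, y, z normalised to -1 to 1, where 1 is 0.1 m, then the turn, a rotation vector about the tool's x, y, z normalised to -1 to 1, where 1 is 180 degrees, then the gripper command: -1 is shut, 1 is fully open, values between are in proportion. In form: [[[x, y, z], [rx, ry, rz], jaw], ...]. A call has 1 to 10 rows; each row is the pose to reach, as a shift and turn from the pose commanded when the call began, along the tool's axes at that moment, turning the shorter way round; what a row does not reach only later rows make up. A row lasts 1/12 s, in which the tool goes at most 41.7 mm and 7.16 degrees, less where a joint would pass 70% of its speed; a pose out of reach is approached as far as the arm can. A call with a number of a shift or a turn outside -1 to 1 is refused whole. A call with a gripper value outside its range is refused whole. The fingers move at their own pace and stop on an object; "newtons" is the grip in N (left out, the last holds). Time passes only in rows, so rows that repeat a pose let the fingers close. It gives the time, the measured TCP pose, the force and the opening at its end, in the units of the state.
- robot.get_obs(): the state, without advancing time (a new reading comes with each control period).
- robot.camera(name): name is "side" or "top"; returns (picture, depth): 384x512x3 uint8, red, green, blue; 384x512 float32, m along the optical axis (not along the pixel's ray), 0 where there is no reading.
- robot.get_calibration(name): a dict with "camera_matrix" (3x3 intrinsics, pixels), "camera_from_world" (4x4, takes a point from world to camera coordinates). Camera axes: x right, y up, looking along -z (the intrinsics and any distortion apply to the point x, -y, -z); pixel columns grow to the right and rows downward; lengths in m; the calibration is good to about 2 mm. A picture is of the moment at which its call begins. get_calibration takes no time and is no camera call.
- robot.sign_off(): hands the job in, once; it reports no verdict.
The state is a dict: "t": time; "joint_positions": joint angles; "joint_vel": joint speeds; "joint_torque": joint torques, N m; "tool_pos": TCP position; "ee_rot": TCP orientation; "wrist_force": force on the tool from outside, world axes, zero at the start; "wrist_torque": the same for the moment, N m; "opening": opening from 0.0 (shut) to 1.0 (fully open).
Only numpy, scipy, OpenCV 4.12 (cv2) and the standard library are available. Lean on these libraries where they do the work, as an engineer would, in place of code of your own. Each camera call takes 0.05 s, during which the arm holds its last target. There are 200 camera calls.

## Working session

There is one attempt and no reset: what is moved stays moved. The work goes in short steps, Python scripts to look and compute and a tool call to move; the robot and the scene stay as the last step left them, time stands still between calls to the robot, and variables do not carry over. Pictures are saved under pics/ and viewed, about 8 in all and at most 12, crops included, and the job is handed in when it is done.

Besides the shell and the picture viewer there is one more tool, called after "Call:" by a JSON object that holds its "name" and its "arguments", one argument or row to a line. move_arm: Moves the arm, as the interface text tells. Scaled input: -1 to 1 covers 0.1 m each way for a shift and 180 degrees each way for a turn. Its arguments: {"type":"object","properties":{"commands":{"type":"array","items":{"type":"array"}},"newtons":{"type":"number"}},"required":["commands"]}

```bash
mkdir -p pics; cat > h.py <<'E'
import numpy as np, cv2
from rig import robot
def ray(name,uv,z):
    c=robot.get_calibration(name);K=np.array(c["camera_matrix"]);T=np.array(c["camera_from_world"])
    d=np.linalg.inv(K)@np.array([uv[0],uv[1],1.]);d=np.array([d[0],-d[1],-d[2]])
    R=T[:3,:3];o=-R.T@T[:3,3];w=R.T@d
    return o+w*(z-o[2])/w[2]
def snap(name,fn):
    p,d=robot.camera(name);cv2.imwrite("pics/"+fn,p[:,:,::-1]);return p,d
E
python3 - <<'E'
from h import *
for n in("top","side"):
    snap(n,n+"1.png");c=robot.get_calibration(n);print({k:np.round(v,3).tolist() if not isinstance(v,str) else v for k,v in c.items()})
o=robot.get_obs();print(o["tool_pos"],o["ee_rot"],o["t"])
E
```

```text
{'camera_matrix': [[404.095, 0.0, 256.815], [0.0, 404.095, 183.682], [0.0, 0.0, 1.0]], 'camera_from_world': [[0.026, -0.999, -0.028, -0.091], [0.982, 0.02, 0.185, -0.526], [-0.185, -0.033, 0.982, -0.763], [0.0, 0.0, 0.0, 1.0]]}
{'camera_matrix': [[396.493, 0.0, 252.157], [0.0, 396.493, 188.184], [0.0, 0.0, 1.0]], 'camera_from_world': [[0.989, -0.146, 0.015, -0.563], [0.102, 0.754, 0.649, -0.035], [-0.106, -0.64, 0.761, -1.036], [0.0, 0.0, 0.0, 1.0]]}
[0.15916392 0.52615715 0.21817138] [ 8.03013772e-01  5.95960254e-01 -4.29166587e-04  2.70432281e-04] 0.1
```

View pics/top1.png

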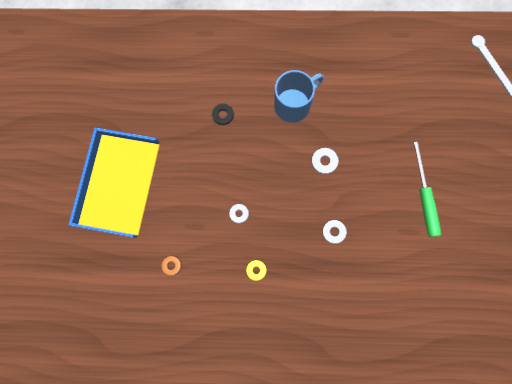

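View pics/side1.png

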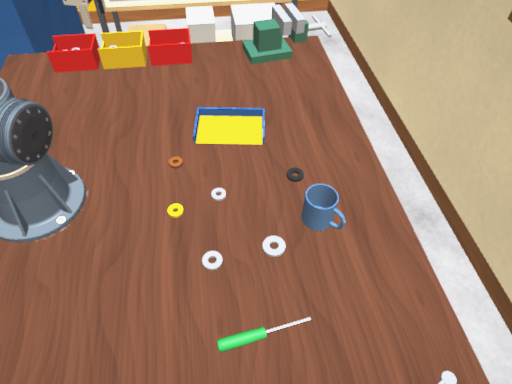

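The top view shows the washers at about (325,161) large, (335,232) medium and (239,213) small. The bay is at left with its mouth facing right, the rubber ring is at (223,114), the mug at (295,97), orange at (171,265), yellow at (256,270). The side view agrees.

```bash
python3 - <<'E'
from h import *
p=cv2.imread("pics/top1.png")
hsv=cv2.cvtColor(p,cv2.COLOR_BGR2HSV)
def blobs(m,z,nm):
    m=m.astype(np.uint8);n,l,s,c=cv2.connectedComponentsWithStats(m)
    for i in range(1,n):
        if s[i,4]>60:
            k,_=cv2.findContours((l==i).astype(np.uint8),cv2.RETR_EXTERNAL,cv2.CHAIN_APPROX_NONE)
            (u,v),r=cv2.minEnclosingCircle(k[0]); q=ray("top",(u,v),z);q2=ray("top",(u+r,v),z)
            print(nm,np.round((u,v)),q.round(3)[:2],"r",np.round(np.linalg.norm(q-q2),3))
H,S,V=cv2.split(hsv)
blobs((S<50)&(V>130),.008,"white");blobs(V<45,.008,"black");blobs((S>150)&(V>170)&(H<35),.008,"yel/or")
blobs((S>100)&(H>50)&(H<80),.008,"green")
m=((S>150)&(V>150)&(H>24)&(H<35)).astype(np.uint8);k,_=cv2.findContours(m,0,2);k=max(k,key=cv2.contourArea)
b=cv2.boxPoints(cv2.minAreaRect(k));ap=cv2.approxPolyDP(k,6,True)[:,0]
for q in ap: print("patch",q,ray("top",q,0).round(3)[:2])
m=((S>100)&(H>100)&(H<125)).astype(np.uint8)
k,_=cv2.findContours(m,0,2)
for c in k:
    if cv2.contourArea(c)>100:
        for q in cv2.approxPolyDP(c,4,True)[:,0]: print("blue",q,ray("top",q,.03).round(3)[:2],ray("top",q,0).round(3)[:2])
# side patch
p=cv2.imread("pics/side1.png");H,S,V=cv2.split(cv2.cvtColor(p,cv2.COLOR_BGR2HSV))
m=((S>150)&(V>150)&(H>24)&(H<35)).astype(np.uint8);m[:100]=0;k,_=cv2.findContours(m,0,2);k=max(k,key=cv2.contourArea)
for q in cv2.approxPolyDP(k,4,True)[:,0]: print("spatch",q,ray("side",q,0).round(3)[:2])
for q in [(274,246),(212,260),(218,194),(295,174)]: print(ray("side",q,.01).round(3)[:2])
from scipy.spatial.transform import Rotation as R
print(R.from_quat(robot.get_obs()["ee_rot"]).as_matrix().round(3))
E
```

```text
white [256.   6.] [ 0.952 -0.064] r 0.576
white [492.  66.] [ 0.809 -0.586] r 0.075
white [420. 164.] [ 0.584 -0.419] r 0.047
white [325. 160.] [ 0.589 -0.22 ] r 0.028
white [239. 213.] [ 0.472 -0.041] r 0.021
white [334. 231.] [ 0.439 -0.239] r 0.025
yel/or [118. 184.] [0.529 0.217] r 0.12
yel/or [170. 265.] [0.362 0.094] r 0.02
yel/or [256. 270.] [ 0.357 -0.08 ] r 0.021
green [430. 212.] [ 0.484 -0.435] r 0.051
patch [102 135] [0.639 0.266]
patch [ 79 223] [0.445 0.297]
patch [137 234] [0.424 0.171]
patch [158 145] [0.618 0.141]
blue [ 94 128] [0.645 0.272] [0.655 0.286]
blue [ 69 224] [0.44  0.303] [0.442 0.318]
blue [136 236] [0.419 0.163] [0.42  0.173]
blue [ 77 221] [0.446 0.287] [0.449 0.301]
blue [101 133] [0.634 0.256] [0.643 0.269]
blue [158 141] [0.618 0.132] [0.627 0.141]
blue [320  74] [ 0.774 -0.208] [ 0.789 -0.212]
blue [310  78] [ 0.764 -0.187] [ 0.779 -0.19 ]
blue [292  70] [ 0.782 -0.148] [ 0.797 -0.149]
blue [279  77] [ 0.766 -0.12 ] [ 0.78  -0.121]
blue [275 107] [ 0.698 -0.113] [ 0.709 -0.113]
blue [282 118] [ 0.673 -0.128] [ 0.684 -0.129]
blue [296 121] [ 0.667 -0.157] [ 0.678 -0.159]
blue [307 113] [ 0.685 -0.18 ] [ 0.697 -0.183]
spatch [200 116] [0.444 0.293]
spatch [196 142] [0.424 0.173]
spatch [261 143] [0.618 0.144]
spatch [261 117] [0.637 0.263]
[ 0.589 -0.225]
[ 0.439 -0.242]
[ 0.471 -0.046]
[ 0.689 -0.003]
[[ 0.29   0.957 -0.   ]
 [ 0.957 -0.29  -0.001]
 [-0.001 -0.    -1.   ]]
```

Call:
{"name": "move_arm", "arguments": {
  "commands": [
    [[-1,1,0],[0,0,0],-0.4],
    [[-1,1,0],[0,0,0],-0.4],
    [[-1,1,0],[0,0,0],-0.4],
    [[-1,1,0],[0,0,0],-0.4]
  ]
}}

```text
t: 0.43
tool_pos: [0.2268, 0.3983, 0.2182]
ee_rot: [0.803, 0.596, -0.001, 0.001]
wrist_force: [0.1, 0.7, -0.0]
opening: 0.761
```

Call:
{"name": "move_arm", "arguments": {
  "commands": [
    [[-1,1,0],[0,0,0],-0.4],
    [[-1,1,0],[0,0,0],-0.4],
    [[-1,1,0],[0,0,0],-0.4],
    [[-1,1,0],[0,0,0],-0.4]
  ]
}}

```text
t: 0.77
tool_pos: [0.2937, 0.2738, 0.2185]
ee_rot: [0.803, 0.595, -0.0, 0.0]
wrist_force: [0.6, 0.5, 0.5]
opening: 0.474
```

Call:
{"name": "move_arm", "arguments": {
  "commands": [
    [[-1,1,0],[0,0,0],-0.4],
    [[-1,1,0],[0,0,0],-0.4],
    [[-1,1,0],[0,0,0],-0.4],
    [[-1,1,0],[0,0,0],-0.4]
  ]
}}

```text
t: 1.1
tool_pos: [0.3608, 0.1491, 0.2187]
ee_rot: [0.804, 0.595, -0.0, 0.0]
wrist_force: [-0.3, 0.9, 0.1]
opening: 0.303
```

Call:
{"name": "move_arm", "arguments": {
  "commands": [
    [[-1,1,0],[0,0,0],-0.4],
    [[-1,1,0],[0,0,0],-0.4],
    [[-1,1,0],[0,0,0],-0.4],
    [[-1,1,0],[0,0,0],-0.4]
  ]
}}

```text
t: 1.43
tool_pos: [0.4278, 0.0242, 0.2186]
ee_rot: [0.804, 0.595, 0.0, 0.0]
wrist_force: [-0.8, 1.0, -0.2]
opening: 0.302
```

Call:
{"name": "move_arm", "arguments": {
  "commands": [
    [[-1,0.8,0.8],[0,0,0.2],-0.4],
    [[-1,0.8,0.8],[0,0,0.4],-0.4],
    [[-1,0.8,0.8],[0,0,0.41],-0.4],
    [[-1,0.8,0.8],[0,0,0.41],-0.4],
    [[-1,0.8,0.8],[0,0,0.41],-0.4],
    [[-1,0.8,0.8],[0,0,0.41],-0.4],
    [[-1,0.8,0.8],[0,0,0.41],-0.4],
    [[-1,0.8,0.8],[0,0,0.41],-0.4],
    [[-1,0.8,0.8],[0,0,0.41],-0.4],
    [[-1,0.8,0.8],[0,0,0.41],-0.4]
  ]
}}

```text
t: 2.27
tool_pos: [0.4737, -0.0911, 0.1384]
ee_rot: [1.0, 0.01, -0.0, -0.0]
wrist_force: [0.0, 0.2, 0.5]
opening: 0.299
```

```bash
cat >> h.py <<'E'
from scipy.spatial.transform import Rotation as R
def to(x,y,z,th=None):
    o=robot.get_obs();M=R.from_quat(o["ee_rot"]).as_matrix();s=M.T@(np.array([x,y,z])-o["tool_pos"])/.1
    c=np.degrees(np.arctan2(M[1,0],M[0,0]))
    print("t",round(o["t"],2),"pos",np.round(o["tool_pos"],4),"th",round(c,1),"zax",M[:,2].round(3),"op",o["opening"]*93,"F",np.round(o["wrist_force"],1))
    print("shift",s.round(3),"rz",None if th is None else round((c-th)/180,3))
E
python3 - <<'E'
from h import *
to(.472,-.095,.12,-1)
for q in[(295,90)]: print(ray("top",q,.09))
E
```

```text
t 2.27 pos [ 0.4737 -0.0911  0.1384] th 1.2 zax [-0.001  0.    -1.   ] op 27.807684917454754 F [0.  0.2 0.5]
shift [-0.018  0.038  0.184] rz 0.012
[ 0.71015862 -0.15106769  0.09      ]
```

Call:
{"name": "move_arm", "arguments": {
  "commands": [
    [[0,0,0.4],[0,0,0],-0.4],
    [[0,0.04,0.8],[0,0,0],-0.4],
    [[0,0.04,0.9],[0,0,0],-0.4],
    [[0,0.04,1.0],[0,0,0],-0.4]
  ]
}}

```text
t: 2.6
tool_pos: [0.4732, -0.095, 0.0375]
ee_rot: [1.0, 0.013, -0.001, -0.0]
wrist_force: [0.2, 0.4, 0.2]
opening: 0.302
```

Call:
{"name": "move_arm", "arguments": {
  "commands": [
    [[0,0,0.15],[0,0,0],-0.4],
    [[0,0,0.25],[0,0,0],-0.4],
    [[0,0,0.34],[0,0,0],-0.4],
    [[0,0,0.34],[0,0,0],-0.4]
  ]
}}

```text
t: 2.93
tool_pos: [0.4738, -0.095, 0.004]
ee_rot: [1.0, 0.014, -0.0, -0.0]
wrist_force: [-0.3, 0.6, -0.6]
opening: 0.297
```

```bash
python3 - <<'E'
from h import *
to(.48,.233,.004,0)
p,d=snap("side","s2.png")
print(ray("side",(321,196),.09))
cv2.imwrite("pics/s2c.png",cv2.resize(p[120:310,140:370,::-1],None,fx=3,fy=3,interpolation=cv2.INTER_CUBIC))
E
```

```text
t 2.93 pos [ 0.4738 -0.095   0.004 ] th 1.6 zax [-0.001  0.    -1.   ] op 27.605910767681433 F [-0.3  0.6 -0.6]
shift [ 1.510e-01 -3.277e+00  1.000e-03] rz 0.009
[ 0.71173592 -0.15156985  0.09      ]
```

View pics/s2c.png

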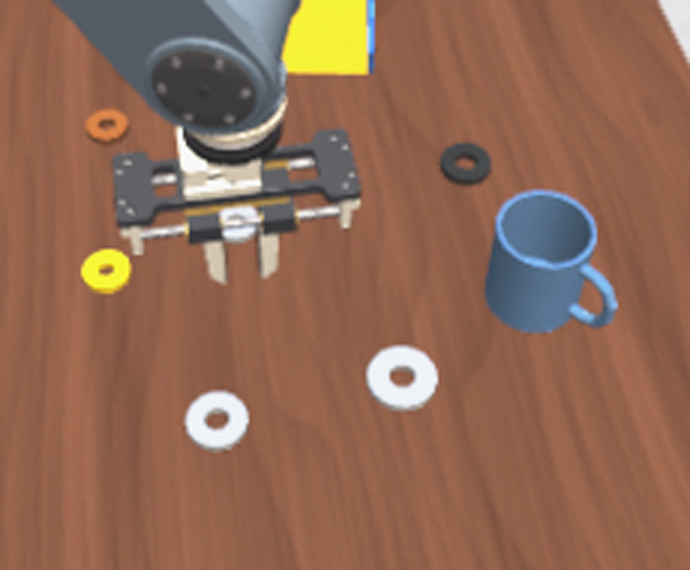

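The crop shows the fingers behind the small washer, which is partly hidden. The gripper's long side lies along the jaw axis and both other washers are clear of it. I'll push the small washer now.

Call:
{"name": "move_arm", "arguments": {
  "commands": [
    [[0,-0.1,0],[0,0,0],-0.4],
    [[0,-0.2,0],[0,0,0],-0.4],
    [[0,-0.3,0],[0,0,0],-0.4],
    [[0,-0.4,0],[0,0,0],-0.4],
    [[0.01,-0.5,0],[0,0,0],-0.4],
    [[0.02,-0.6,0],[0,0,0],-0.4],
    [[0.03,-0.7,0],[0,0,0],-0.4],
    [[0.03,-0.8,0],[0,0,0],-0.4],
    [[0.04,-0.9,0],[0,0,0],-0.4],
    [[0.05,-1,0],[0,0,0],-0.4]
  ]
}}

```text
t: 3.82
tool_pos: [0.4763, 0.006, 0.0046]
ee_rot: [1.0, 0.014, -0.0, 0.0]
wrist_force: [1.0, -0.2, -0.2]
opening: 0.298
```

Call:
{"name": "move_arm", "arguments": {
  "commands": [
    [[0,-0.1,0],[0,0,0],-0.4],
    [[0,-0.2,0],[0,0,0],-0.4],
    [[0.01,-0.3,0],[0,0,0],-0.4],
    [[0.01,-0.4,0],[0,0,0],-0.4],
    [[0.02,-0.5,0],[0,0,0],-0.4],
    [[0.02,-0.6,0],[0,0,0],-0.4],
    [[0.03,-0.7,0],[0,0,0],-0.4],
    [[0.03,-0.8,0],[0,0,0],-0.4],
    [[0.04,-0.9,0],[0,0,0],-0.4],
    [[0.05,-1,0],[0,0,0],-0.4]
  ]
}}

```text
t: 4.65
tool_pos: [0.4786, 0.1061, 0.0046]
ee_rot: [1.0, 0.014, -0.0, 0.0]
wrist_force: [0.9, -0.8, 0.6]
opening: 0.3
```

```bash
python3 - <<'E'
from h import *
to(.48,.233,.004,0)
p,d=snap("top","t3.png")
E
```

```text
t 4.65 pos [0.4786 0.1061 0.0046] th 1.5 zax [-0. -0. -1.] op 27.86337835927235 F [ 0.9 -0.8  0.6]
shift [ 0.049 -1.269  0.006] rz 0.009
```

View pics/t3.png

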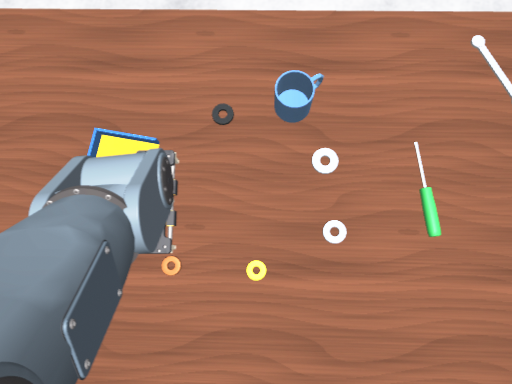

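The top view shows the arm hiding the bay. The small washer is gone from (239,213), so it has been pushed along, and nothing else has moved. Next is the rest of the push, then lifting and backing off.

Call:
{"name": "move_arm", "arguments": {
  "commands": [
    [[0,-0.1,0],[0,0,0],-0.4],
    [[0,-0.2,0],[0,0,0],-0.4],
    [[0.01,-0.3,0],[0,0,0],-0.4],
    [[0.01,-0.4,0],[0,0,0],-0.4],
    [[0.02,-0.5,0],[0,0,0],-0.4],
    [[0.02,-0.6,0],[0,0,0],-0.4],
    [[0.02,-0.7,0],[0,0,0],-0.4],
    [[0.02,-0.8,0],[0,0,0],-0.4],
    [[0.02,-0.9,0],[0,0,0],-0.4],
    [[0.02,-1,0],[0,0,0],-0.4]
  ]
}}

```text
t: 5.53
tool_pos: [0.4778, 0.2061, 0.0046]
ee_rot: [1.0, 0.014, -0.0, 0.0]
wrist_force: [0.3, 0.3, 1.0]
opening: 0.3
```

Call:
{"name": "move_arm", "arguments": {
  "commands": [
    [[0,-0.08,0],[0,0,0],-0.4],
    [[0,-0.15,0],[0,0,0],-0.4],
    [[0,-0.2,0],[0,0,0],-0.4],
    [[0,-0.23,0],[0,0,0],-0.4],
    [[0,-0.25,0],[0,0,0],-0.4],
    [[0,-0.25,0],[0,0,0],-0.4],
    [[0,-0.2,0],[0,0,0],-0.4],
    [[0,-0.2,-0.3],[0,0,0],-0.4],
    [[0,-0.2,-0.7],[0,0,0],-0.4],
    [[0,-0.2,-1],[0,0,0],-0.4]
  ]
}}

```text
t: 6.37
tool_pos: [0.4774, 0.2244, 0.1065]
ee_rot: [1.0, 0.013, 0.0, 0.0]
wrist_force: [0.1, -0.4, 0.8]
opening: 0.299
```

```bash
python3 - <<'E'
from h import *
th=np.radians(9.6);u=np.array([-np.sin(th),np.cos(th)])
to(*(np.array([.589,-.222])-.06*u),.15,9.6)
E
```

```text
t 6.37 pos [0.4774 0.2244 0.1065] th 1.5 zax [ 0. -0. -1.] op 27.77408664013344 F [ 0.1 -0.4  0.8]
shift [ 1.082  5.086 -0.434] rz -0.045
```

Call:
{"name": "move_arm", "arguments": {
  "commands": [
    [[0.2,1,-0.4],[0,0,0],-0.4],
    [[0.2,1,-0.4],[0,0,0],-0.4],
    [[0.2,1,-0.4],[0,0,0],-0.4]
  ]
}}

```text
t: 6.62
tool_pos: [0.5007, 0.1229, 0.1464]
ee_rot: [1.0, 0.013, 0.001, 0.0]
wrist_force: [0.7, 0.9, 0.1]
opening: 0.296
```

Call:
{"name": "move_arm", "arguments": {
  "commands": [
    [[0.2,1,0],[0,0,0],-0.4],
    [[0.2,1,0],[0,0,0],-0.4],
    [[0.2,1,0],[0,0,0],-0.4]
  ]
}}

```text
t: 6.87
tool_pos: [0.5232, 0.0219, 0.145]
ee_rot: [1.0, 0.012, 0.0, 0.0]
wrist_force: [-0.9, -0.2, -0.1]
opening: 0.297
```

Call:
{"name": "move_arm", "arguments": {
  "commands": [
    [[0.2,1,0],[0,0,0],-0.4],
    [[0.2,1,0],[0,0,0],-0.4],
    [[0.2,1,0],[0,0,0],-0.4]
  ]
}}

```text
t: 7.12
tool_pos: [0.5457, -0.0777, 0.1447]
ee_rot: [1.0, 0.012, 0.0, 0.0]
wrist_force: [0.2, -0.0, -0.0]
opening: 0.302
```

Call:
{"name": "move_arm", "arguments": {
  "commands": [
    [[0.2,1,0],[0,0,0],-0.4],
    [[0.2,1,0],[0,0,0],-0.4],
    [[0.2,1,0],[0,0,0],-0.4]
  ]
}}

```text
t: 7.37
tool_pos: [0.5682, -0.1773, 0.1446]
ee_rot: [1.0, 0.012, 0.0, 0.0]
wrist_force: [0.5, 1.2, -0.1]
opening: 0.301
```

Call:
{"name": "move_arm", "arguments": {
  "commands": [
    [[0.2,1,0],[0,0.03,-0.045],-0.4],
    [[0.2,1,0],[0,0.033,-0.045],-0.4],
    [[0.2,1,0],[0,0.033,-0.045],-0.4],
    [[0.2,1,0],[0,0.033,-0.045],-0.4]
  ]
}}

```text
t: 7.7
tool_pos: [0.5902, -0.277, 0.1445]
ee_rot: [0.995, 0.082, 0.052, -0.0]
wrist_force: [0.6, 0.5, 0.3]
opening: 0.3
```

```bash
python3 - <<'E'
from h import *
th=np.radians(9.6);u=np.array([-np.sin(th),np.cos(th)])
to(*(np.array([.589,-.222])-.06*u),.005,9.6)
p,d=snap("top","t4.png")
H,S,V=cv2.split(cv2.cvtColor(p[:,:,::-1].copy(),cv2.COLOR_BGR2HSV))
m=((S<50)&(V>130)).astype(np.uint8)
n,l,s,c=cv2.connectedComponentsWithStats(m)
for i in range(1,n):
    if s[i,4]>60: print(c[i].round(),s[i,4],ray("top",c[i],.008).round(3))
E
```

```text
t 7.7 pos [ 0.5902 -0.277   0.1445] th 9.5 zax [ 0.104  0.009 -0.995] op 27.88432226854465 F [0.6 0.5 0.3]
shift [-0.065  0.044  1.396] rz -0.001
[270.   5.] 5188 [ 0.954 -0.097  0.008]
[491.  60.] 489 [ 0.823 -0.584  0.008]
[409.  47.] 102 [ 0.853 -0.409  0.008]
[457.  60.] 116 [ 0.822 -0.511  0.008]
[444.  86.] 2449 [ 0.759 -0.479  0.008]
[397.  67.] 81 [ 0.804 -0.381  0.008]
[363.  75.] 158 [ 0.783 -0.306  0.008]
[487. 154.] 1044 [ 0.61  -0.559  0.008]
[368. 110.] 600 [ 0.702 -0.315  0.008]
[436. 122.] 185 [ 0.678 -0.458  0.008]
[427. 156.] 118 [ 0.603 -0.434  0.008]
[319. 158.] 232 [ 0.594 -0.208  0.008]
[419. 195.] 224 [ 0.519 -0.415  0.008]
[393. 273.] 1929 [ 0.358 -0.355  0.008]
[412. 200.] 68 [ 0.507 -0.399  0.008]
[411. 246.] 1202 [ 0.413 -0.393  0.008]
[100. 209.] 235 [0.475 0.252 0.008]
[294. 343.] 139 [ 0.219 -0.159  0.008]
[ 19. 372.] 82 [0.149 0.38  0.008]
[406. 375.] 169 [ 0.168 -0.373  0.008]
```

View pics/t4.png

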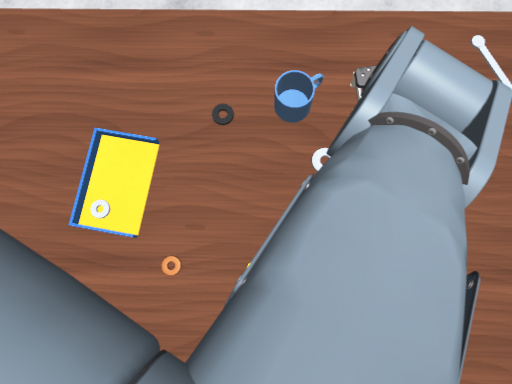

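Small washer is in the bay at (100,209). Large is partly visible at (319,158), and the mug at (295,95) hasn't moved. The gripper is tilted 6° to clear the mug. Now I'll descend behind the large washer.

Call:
{"name": "move_arm", "arguments": {
  "commands": [
    [[-0.06,0.04,0.4],[0,0,0],-0.4],
    [[-0.06,0.04,0.7],[0,0,0],-0.4],
    [[-0.06,0.04,0.9],[0,0,0],-0.4],
    [[-0.06,0.04,1.0],[0,0,0],-0.4]
  ]
}}

```text
t: 8.08
tool_pos: [0.5943, -0.2743, 0.0416]
ee_rot: [0.995, 0.084, 0.05, -0.002]
wrist_force: [0.2, -0.1, 0.4]
opening: 0.301
```

Call:
{"name": "move_arm", "arguments": {
  "commands": [
    [[0,0,0.2],[0,0,0],-0.4],
    [[0,0,0.3],[0,0,0],-0.4],
    [[0,0,0.39],[0,0,0],-0.4],
    [[0,0,0.39],[0,0,0],-0.4]
  ]
}}

```text
t: 8.42
tool_pos: [0.5994, -0.2749, 0.0047]
ee_rot: [0.995, 0.084, 0.051, -0.001]
wrist_force: [-0.4, 0.0, -0.4]
opening: 0.298
```

```bash
python3 - <<'E'
from h import *
u=np.array([-.166,.986])
to(*(np.array([.517,.225])-.031*u),.005,9.6)
p,d=snap("side","s5.png")
cv2.imwrite("pics/s5c.png",cv2.resize(p[150:340,140:370,::-1],None,fx=3,fy=3,interpolation=cv2.INTER_CUBIC))
E
```

```text
t 8.42 pos [ 0.5994 -0.2749  0.0047] th 9.7 zax [ 0.101  0.011 -0.995] op 27.70652655521115 F [-0.4  0.  -0.4]
shift [ 0.028 -4.757 -0.029] rz 0.001
```

View pics/s5c.png

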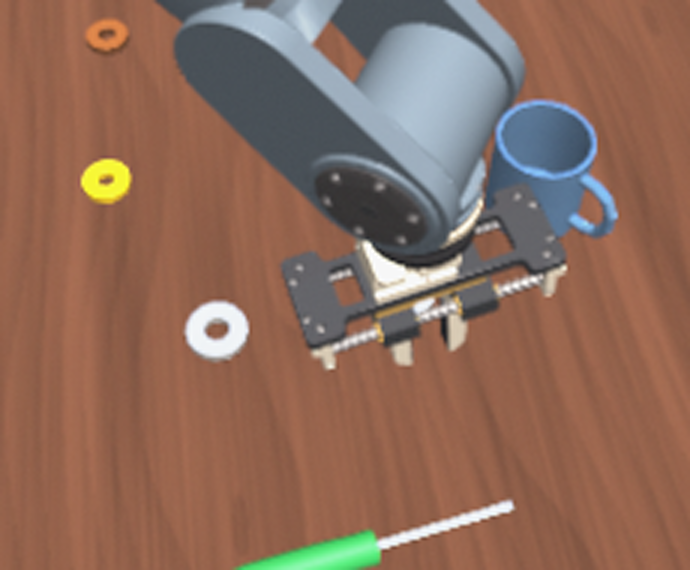

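The crop shows the gripper behind the large washer and its right end clear of the mug. The medium washer is at left and untouched. Pushing, and watching the force.

Call:
{"name": "move_arm", "arguments": {
  "commands": [
    [[0,-0.1,0],[0,0,0],-0.4],
    [[0,-0.2,0],[0,0,0],-0.4],
    [[0,-0.3,0],[0,0,0],-0.4],
    [[0,-0.4,0],[0,0,0],-0.4],
    [[0,-0.5,0],[0,0,0],-0.4],
    [[0,-0.6,0],[0,0,0],-0.4]
  ]
}}

```text
t: 8.97
tool_pos: [0.5899, -0.2154, 0.0058]
ee_rot: [0.995, 0.084, 0.052, -0.0]
wrist_force: [-0.5, -1.0, 1.0]
opening: 0.301
```

```bash
python3 - <<'E'
from h import *
u=np.array([-.166,.986])
to(*(np.array([.517,.225])-.031*u),.005,9.6)
p,d=snap("side","s6.png")
cv2.imwrite("pics/s6c.png",cv2.resize(p[150:340,140:370,::-1],None,fx=3,fy=3,interpolation=cv2.INTER_CUBIC))
E
```

```text
t 8.97 pos [ 0.5899 -0.2154  0.0058] th 9.7 zax [ 0.104  0.01  -0.995] op 27.962839560641168 F [-0.5 -1.   1. ]
shift [ 0.021 -4.154 -0.022] rz 0.001
```

View pics/s6c.png

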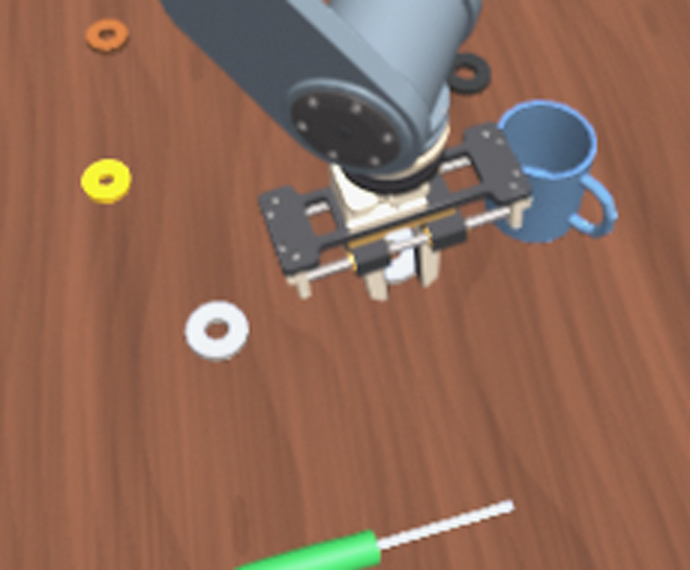

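The washer sits between the fingers at about (400,265). The mug is unmoved, with the gripper's end beside it. Continuing.

Call:
{"name": "move_arm", "arguments": {
  "commands": [
    [[0,-0.1,0.01],[0,0,0],-0.4],
    [[0,-0.2,0.01],[0,0,0],-0.4],
    [[0,-0.3,0.01],[0,0,0],-0.4],
    [[0,-0.4,0],[0,0,0],-0.4],
    [[0,-0.5,0],[0,0,0],-0.4],
    [[0,-0.6,0],[0,0,0],-0.4],
    [[0,-0.7,0],[0,0,0],-0.4],
    [[0,-0.8,0],[0,0,0],-0.4],
    [[0,-0.9,0],[0,0,0],-0.4],
    [[0,-1,0],[0,0,0],-0.4]
  ]
}}

```text
t: 9.85
tool_pos: [0.573, -0.1169, 0.0047]
ee_rot: [0.995, 0.084, 0.052, -0.001]
wrist_force: [-0.5, -1.6, 0.2]
opening: 0.301
```

Call:
{"name": "move_arm", "arguments": {
  "commands": [
    [[0,-0.1,0],[0,0,0],-0.4],
    [[0,-0.2,0],[0,0,0],-0.4],
    [[0,-0.3,0],[0,0,0],-0.4],
    [[0,-0.4,0],[0,0,0],-0.4],
    [[0,-0.5,0],[0,0,0],-0.4],
    [[0,-0.6,0],[0,0,0],-0.4],
    [[0,-0.7,0],[0,0,0],-0.4],
    [[0,-0.8,0],[0,0,0],-0.4],
    [[0,-0.9,0],[0,0,0],-0.4],
    [[0,-1,0],[0,0,0],-0.4]
  ]
}}

```text
t: 10.68
tool_pos: [0.5562, -0.0183, 0.0039]
ee_rot: [0.995, 0.084, 0.052, -0.001]
wrist_force: [0.6, -3.0, 1.3]
opening: 0.304
```

```bash
python3 - <<'E'
from h import *
u=np.array([-.166,.986])
to(*(np.array([.517,.225])-.031*u),.005,9.6)
p,d=snap("side","s7.png")
cv2.imwrite("pics/s7c.png",cv2.resize(p[90:280,140:370,::-1],None,fx=3,fy=3,interpolation=cv2.INTER_CUBIC))
E
```

```text
t 10.68 pos [ 0.5562 -0.0183  0.0039] th 9.7 zax [ 0.103  0.01  -0.995] op 28.282007538169246 F [ 0.6 -3.   1.3]
shift [ 0.023 -2.154 -0.025] rz 0.0
```

View pics/s7c.png

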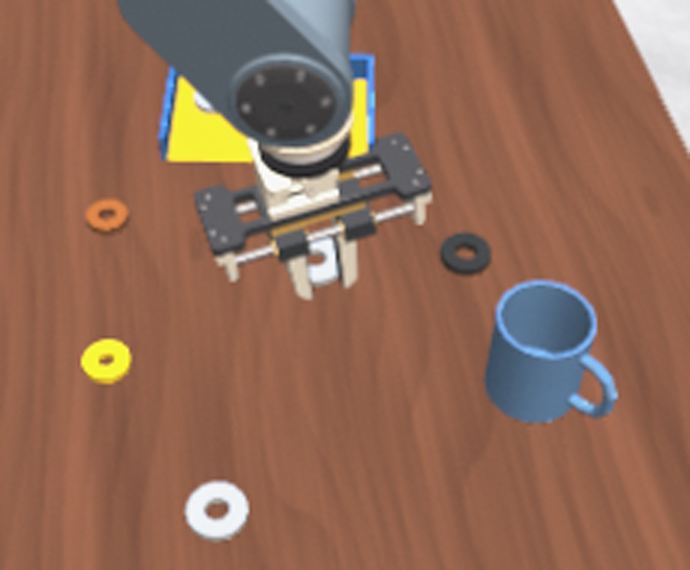

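The large washer is held between the fingers at (322,260). The mug and the rubber ring are untouched. Continuing into the bay.

Call:
{"name": "move_arm", "arguments": {
  "commands": [
    [[0,-0.1,0],[0,0,0],-0.4],
    [[0,-0.2,0],[0,0,0],-0.4],
    [[0,-0.3,-0.01],[0,0,0],-0.4],
    [[0,-0.4,-0.01],[0,0,0],-0.4],
    [[0,-0.5,-0.01],[0,0,0],-0.4],
    [[0,-0.6,-0.01],[0,0,0],-0.4],
    [[0,-0.7,-0.02],[0,0,0],-0.4],
    [[0,-0.8,-0.02],[0,0,0],-0.4],
    [[0,-0.9,-0.02],[0,0,0],-0.4],
    [[0,-1,-0.02],[0,0,0],-0.4]
  ]
}}

```text
t: 11.57
tool_pos: [0.5393, 0.0803, 0.0052]
ee_rot: [0.995, 0.084, 0.052, -0.001]
wrist_force: [0.2, -1.3, 0.8]
opening: 0.301
```

Call:
{"name": "move_arm", "arguments": {
  "commands": [
    [[0,-0.1,0],[0,0,0],-0.4],
    [[0,-0.2,0],[0,0,0],-0.4],
    [[0,-0.3,0],[0,0,0],-0.4],
    [[0,-0.4,0],[0,0,0],-0.4],
    [[0,-0.5,0],[0,0,0],-0.4],
    [[0,-0.6,0],[0,0,0],-0.4],
    [[0,-0.7,-0.01],[0,0,0],-0.4],
    [[0,-0.8,-0.01],[0,0,0],-0.4],
    [[0,-0.9,-0.01],[0,0,0],-0.4],
    [[0,-1,-0.01],[0,0,0],-0.4]
  ]
}}

```text
t: 12.4
tool_pos: [0.5224, 0.1789, 0.0054]
ee_rot: [0.995, 0.084, 0.052, -0.001]
wrist_force: [0.1, -0.4, 0.4]
opening: 0.305
```

Call:
{"name": "move_arm", "arguments": {
  "commands": [
    [[0,-0.07,0],[0,0,0],-0.4],
    [[0,-0.11,0],[0,0,0],-0.4],
    [[0,-0.14,0],[0,0,0],-0.4],
    [[0,-0.15,0],[0,0,0],-0.4],
    [[0,-0.15,0],[0,0,0],-0.4],
    [[0,-0.1,0],[0,0,0],-0.4],
    [[0,-0.1,-0.3],[0,0,0],-0.4],
    [[0,-0.1,-0.7],[0,0,0],-0.4],
    [[0,-0.1,-1],[0,0,0],-0.4],
    [[0,-0.1,-1],[0,0,0],-0.4]
  ]
}}

```text
t: 13.23
tool_pos: [0.513, 0.1869, 0.1101]
ee_rot: [0.995, 0.084, 0.056, -0.001]
wrist_force: [0.3, 0.4, 1.2]
opening: 0.3
```

```bash
python3 - <<'E'
from h import *
th=np.radians(-17.6);u=np.array([-np.sin(th),np.cos(th)])
to(*(np.array([.439,-.241])-.055*u),.12,-17.6)
E
```

```text
t 13.23 pos [0.513  0.1869 0.1101] th 9.6 zax [ 0.11   0.012 -0.994] op 27.913450849835982 F [0.3 0.4 1.2]
shift [-1.676  4.585 -0.257] rz 0.151
```

Call:
{"name": "move_arm", "arguments": {
  "commands": [
    [[-0.33,0.9,-0.3],[0,0,0],-0.35],
    [[-0.33,0.9,-0.3],[0,0,0],-0.35],
    [[-0.33,0.9,-0.3],[0,0,0],-0.35]
  ]
}}

```text
t: 13.48
tool_pos: [0.4893, 0.0891, 0.1323]
ee_rot: [0.995, 0.084, 0.052, -0.0]
wrist_force: [0.3, -0.0, 0.6]
opening: 0.326
```

Call:
{"name": "move_arm", "arguments": {
  "commands": [
    [[-0.33,0.9,0],[0,0,0],-0.35],
    [[-0.33,0.9,0],[0,0,0],-0.35],
    [[-0.33,0.9,0],[0,0,0],-0.35]
  ]
}}

```text
t: 13.73
tool_pos: [0.4716, -0.006, 0.1286]
ee_rot: [0.995, 0.083, 0.051, -0.0]
wrist_force: [-0.7, -0.0, 0.2]
opening: 0.328
```

Call:
{"name": "move_arm", "arguments": {
  "commands": [
    [[-0.33,0.9,0],[0,0,0],-0.35],
    [[-0.33,0.9,0],[0,0,0],-0.35],
    [[-0.33,0.9,0],[0,0,0],-0.35]
  ]
}}

```text
t: 13.98
tool_pos: [0.4545, -0.1003, 0.1258]
ee_rot: [0.995, 0.083, 0.052, -0.0]
wrist_force: [-0.1, 0.4, 0.5]
opening: 0.325
```

Call:
{"name": "move_arm", "arguments": {
  "commands": [
    [[-0.33,0.9,0],[0,-0.033,0.15],-0.35],
    [[-0.33,0.9,0],[0,-0.033,0.15],-0.35],
    [[-0.33,0.9,0],[0,-0.033,0.15],-0.35],
    [[-0.33,0.9,0],[0,-0.033,0.15],-0.35],
    [[-0.33,0.9,0],[0,-0.033,0.15],-0.35]
  ]
}}

```text
t: 14.4
tool_pos: [0.4381, -0.1919, 0.123]
ee_rot: [0.988, -0.154, -0.002, -0.009]
wrist_force: [-0.1, 0.4, -0.3]
opening: 0.324
```

```bash
python3 - <<'E'
from h import *
th=np.radians(-17.6);u=np.array([-np.sin(th),np.cos(th)])
to(*(np.array([.439,-.241])-.055*u),.005,-17.6)
p,d=snap("top","t8.png")
E
```

```text
t 14.4 pos [ 0.4381 -0.1919  0.123 ] th -17.7 zax [-0.001  0.017 -1.   ] op 30.10638704361896 F [-0.1  0.4 -0.3]
shift [0.166 1.034 1.162] rz -0.001
```

View pics/t8.png

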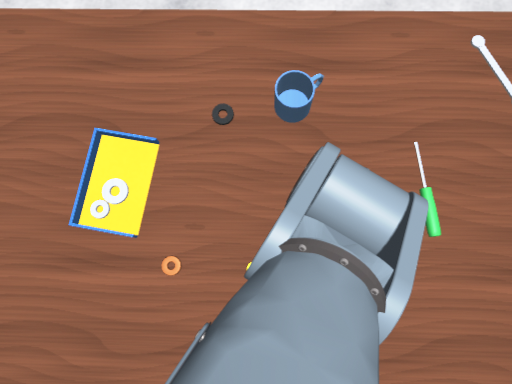

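Small is at (100,209) and large at (115,190), both inside the bay. The bystanders haven't moved. Now going behind the medium washer.

Call:
{"name": "move_arm", "arguments": {
  "commands": [
    [[0.08,0.5,0],[0,0,0],-0.35],
    [[0.16,1,0],[0,0,0],-0.35],
    [[0.16,1,0],[0,0,0],-0.35],
    [[0.16,1,0.3],[0,0,0],-0.35],
    [[0.16,1,0.7],[0,0,0],-0.35],
    [[0.16,1,0.9],[0,0,0],-0.35],
    [[0.16,1,1],[0,0,0],-0.35]
  ]
}}

```text
t: 15.03
tool_pos: [0.4225, -0.2875, 0.0192]
ee_rot: [0.989, -0.148, -0.003, -0.01]
wrist_force: [-0.9, 0.1, -0.0]
opening: 0.323
```

Call:
{"name": "move_arm", "arguments": {
  "commands": [
    [[0,0,0.1],[0,0,0],-0.35],
    [[0,0,0.16],[0,0,0],-0.35],
    [[0,0,0.16],[0,0,0],-0.35]
  ]
}}

```text
t: 15.28
tool_pos: [0.4241, -0.2886, 0.0057]
ee_rot: [0.989, -0.15, -0.001, -0.008]
wrist_force: [-0.3, -0.5, 1.4]
opening: 0.327
```

```bash
python3 - <<'E'
from h import *
th=np.radians(-17.6);u=np.array([-np.sin(th),np.cos(th)])
to(*(np.array([.582,.215])-.027*u),.005,-17.6)
p,d=snap("side","s9.png")
cv2.imwrite("pics/s9c.png",cv2.resize(p[150:340,140:370,::-1],None,fx=3,fy=3,interpolation=cv2.INTER_CUBIC))
E
```

```text
t 15.28 pos [ 0.4241 -0.2886  0.0057] th -17.2 zax [ 0.001  0.017 -1.   ] op 30.369955773180727 F [-0.3 -0.5  1.4]
shift [ 0.015 -5.007  0.09 ] rz 0.002
```

View pics/s9c.png

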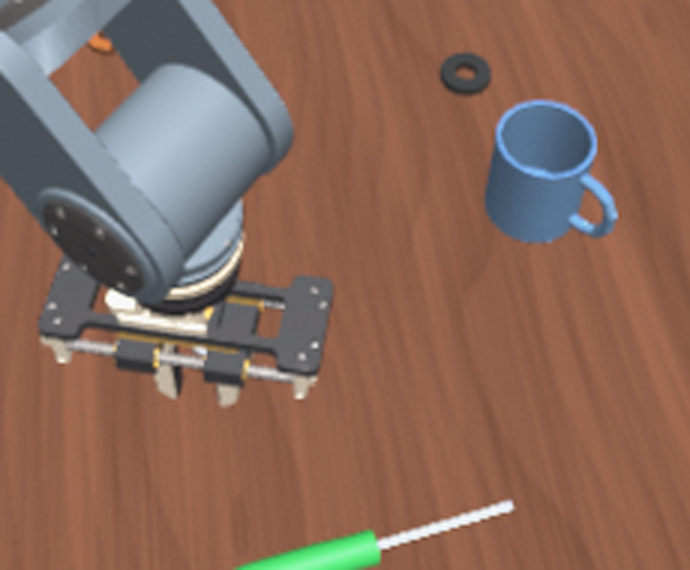

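The gripper is down behind the medium washer, and the mug and ring are unmoved. Pushing.

Call:
{"name": "move_arm", "arguments": {
  "commands": [
    [[0,-0.1,0],[0,0,0],-0.35],
    [[0,-0.2,0],[0,0,0],-0.35],
    [[0,-0.3,0.01],[0,0,0],-0.35],
    [[0,-0.4,0.01],[0,0,0],-0.35],
    [[0,-0.5,0.01],[0,0,0],-0.35],
    [[0,-0.6,0.01],[0,0,0],-0.35],
    [[0,-0.7,0.02],[0,0,0],-0.35],
    [[0,-0.8,0.02],[0,0,0],-0.35],
    [[0,-0.9,0.02],[0,0,0],-0.35],
    [[0,-1,0.02],[0,0,0],-0.35]
  ]
}}

```text
t: 16.17
tool_pos: [0.4539, -0.1923, 0.0055]
ee_rot: [0.989, -0.151, -0.001, -0.009]
wrist_force: [0.3, -0.1, -0.5]
opening: 0.329
```

Call:
{"name": "move_arm", "arguments": {
  "commands": [
    [[0,-0.1,0],[0,0,0],-0.35],
    [[0,-0.2,0],[0,0,0],-0.35],
    [[0,-0.3,0.01],[0,0,0],-0.35],
    [[0,-0.4,0.01],[0,0,0],-0.35],
    [[0,-0.5,0.01],[0,0,0],-0.35],
    [[0,-0.6,0.01],[0,0,0],-0.35],
    [[0,-0.7,0.02],[0,0,0],-0.35],
    [[0,-0.8,0.02],[0,0,0],-0.35],
    [[0,-0.9,0.02],[0,0,0],-0.35],
    [[0,-1,0.02],[0,0,0],-0.35]
  ]
}}

```text
t: 17.0
tool_pos: [0.4837, -0.0968, 0.0052]
ee_rot: [0.989, -0.151, -0.001, -0.008]
wrist_force: [-0.4, -0.3, -0.5]
opening: 0.324
```

```bash
python3 - <<'E'
from h import *
th=np.radians(-17.6);u=np.array([-np.sin(th),np.cos(th)])
to(*(np.array([.582,.215])-.027*u),.005,-17.6)
p,d=robot.camera("side")
H,S,V=cv2.split(cv2.cvtColor(p,cv2.COLOR_RGB2HSV))
m=((S<30)&(V>200)).astype(np.uint8)
n,l,s,c=cv2.connectedComponentsWithStats(m)
for i in range(1,n):
    q=ray("side",c[i],.01)
    if s[i,4]>15 and q[1]<.2: print(c[i].round(),s[i,4],q.round(3))
E
```

```text
t 17.0 pos [ 0.4837 -0.0968  0.0052] th -17.3 zax [ 0.001  0.017 -1.   ] op 30.124382818115187 F [-0.4 -0.3 -0.5]
shift [ 0.008 -2.999  0.052] rz 0.002
[421. 211.] 12699 [ 0.985 -0.172  0.01 ]
[ 36. 154.] 18 [-0.031  0.17   0.01 ]
[204. 170.] 56 [0.44  0.044 0.01 ]
[ 14. 172.] 18 [-0.076  0.108  0.01 ]
[ 72. 172.] 19 [0.08  0.088 0.01 ]
[215. 181.] 69 [0.466 0.001 0.01 ]
[223. 203.] 84 [ 0.482 -0.079  0.01 ]
[246. 197.] 17 [ 0.543 -0.068  0.01 ]
[ 61. 219.] 66 [ 0.075 -0.076  0.01 ]
[288. 325.] 145 [ 0.584 -0.417  0.01 ]
[448. 378.] 175 [ 0.866 -0.562  0.01 ]
```

Call:
{"name": "move_arm", "arguments": {
  "commands": [
    [[0,-0.1,0],[0,0,0],-0.35],
    [[0,-0.2,0],[0,0,0],-0.35],
    [[0,-0.3,0.01],[0,0,0],-0.35],
    [[0,-0.4,0.01],[0,0,0],-0.35],
    [[0,-0.5,0.01],[0,0,0],-0.35],
    [[0,-0.6,0.01],[0,0,0],-0.35],
    [[0,-0.7,0.02],[0,0,0],-0.35],
    [[0,-0.8,0.02],[0,0,0],-0.35],
    [[0,-0.9,0.02],[0,0,0],-0.35],
    [[0,-1,0.02],[0,0,0],-0.35]
  ]
}}

```text
t: 17.88
tool_pos: [0.5135, -0.0013, 0.0049]
ee_rot: [0.989, -0.151, -0.001, -0.008]
wrist_force: [-0.7, -0.2, 0.2]
opening: 0.321
```

Call:
{"name": "move_arm", "arguments": {
  "commands": [
    [[0,-0.1,0],[0,0,0],-0.35],
    [[0,-0.2,0],[0,0,0],-0.35],
    [[0,-0.3,0.01],[0,0,0],-0.35],
    [[0,-0.4,0.01],[0,0,0],-0.35],
    [[0,-0.5,0.01],[0,0,0],-0.35],
    [[0,-0.6,0.01],[0,0,0],-0.35],
    [[0,-0.7,0.02],[0,0,0],-0.35],
    [[0,-0.8,0.02],[0,0,0],-0.35],
    [[0,-0.9,0.02],[0,0,0],-0.35],
    [[0,-1,0.02],[0,0,0],-0.35]
  ]
}}

```text
t: 18.72
tool_pos: [0.5433, 0.0941, 0.0045]
ee_rot: [0.989, -0.151, -0.001, -0.008]
wrist_force: [-0.4, 0.2, -1.0]
opening: 0.323
```

Call:
{"name": "move_arm", "arguments": {
  "commands": [
    [[0,-0.1,0],[0,0,0],-0.35],
    [[0,-0.2,0],[0,0,0],-0.35],
    [[0,-0.3,0.01],[0,0,0],-0.35],
    [[0,-0.4,0.01],[0,0,0],-0.35],
    [[0,-0.5,0.01],[0,0,0],-0.35],
    [[0,-0.6,0.01],[0,0,0],-0.35],
    [[0,-0.7,0.01],[0,0,0],-0.35],
    [[0,-0.8,0.01],[0,0,0],-0.35],
    [[0,-0.88,0.01],[0,0,0],-0.35],
    [[0,-0.94,0.01],[0,0,0],-0.35]
  ]
}}

```text
t: 19.55
tool_pos: [0.5713, 0.1839, 0.0051]
ee_rot: [0.989, -0.15, -0.001, -0.008]
wrist_force: [0.2, -1.2, 0.4]
opening: 0.325
```

Call:
{"name": "move_arm", "arguments": {
  "commands": [
    [[0,-0.03,0],[0,0,0],-0.35],
    [[0,-0.05,0],[0,0,0],-0.35],
    [[0,-0.05,0],[0,0,0],-0.35],
    [[0,0,0],[0,0,0],-0.35],
    [[0,0,-0.3],[0,0,0],-0.35],
    [[0,0,-0.7],[0,0,0],-0.35],
    [[0,0,-1],[0,0,0],-0.35],
    [[0,0,-1],[0,0,0],-0.35]
  ]
}}

```text
t: 20.22
tool_pos: [0.5737, 0.1811, 0.1111]
ee_rot: [0.989, -0.151, 0.003, -0.01]
wrist_force: [0.1, -0.3, 1.1]
opening: 0.326
```

Call:
{"name": "move_arm", "arguments": {
  "commands": [
    [[-0.5,1,-0.5],[0,0,0],-0.35],
    [[-0.5,1,-0.5],[0,0,0],-0.35],
    [[-0.5,1,-0.5],[0,0,0],-0.35],
    [[-0.5,1,-0.5],[0,0,0],-0.35]
  ]
}}

```text
t: 20.55
tool_pos: [0.4905, 0.0965, 0.1554]
ee_rot: [0.988, -0.151, -0.001, -0.008]
wrist_force: [0.9, 0.0, 0.3]
opening: 0.328
```

Call:
{"name": "move_arm", "arguments": {
  "commands": [
    [[0,1,0],[0,0,0],-0.35],
    [[0,1,0],[0,0,0],-0.35],
    [[0,1,0],[0,0,0],-0.35]
  ]
}}

```text
t: 20.8
tool_pos: [0.4621, 0.0014, 0.1516]
ee_rot: [0.988, -0.151, -0.001, -0.008]
wrist_force: [0.7, 1.3, 0.2]
opening: 0.325
```

Call:
{"name": "move_arm", "arguments": {
  "commands": [
    [[0,1,0],[0,0,0],-0.35],
    [[0,1,0],[0,0,0],-0.35],
    [[0,1,0],[0,0,0],-0.35],
    [[0,1,0],[0,0,0],-0.35]
  ]
}}

```text
t: 21.13
tool_pos: [0.4329, -0.094, 0.15]
ee_rot: [0.988, -0.152, -0.001, -0.008]
wrist_force: [0.2, 1.1, 0.1]
opening: 0.323
```

```bash
python3 - <<'E'
from h import *
p,d=snap("top","t10.png")
H,S,V=cv2.split(cv2.cvtColor(p,cv2.COLOR_RGB2HSV))
m=((S<50)&(V>130)).astype(np.uint8)
n,l,s,c=cv2.connectedComponentsWithStats(m)
C=np.array([.532,.219]);X=np.array([.988,-.155]);Y=np.array([.155,.988])
for i in range(1,n):
    q=ray("top",c[i],.008)
    if s[i,4]>60 and np.linalg.norm(q[:2]-C)<.17: print(c[i].round(),s[i,4],q.round(3),"bay",(q[:2]-C)@X,(q[:2]-C)@Y)
print(robot.get_obs()["t"])
E
```

```text
[123. 161.] 320 [0.579 0.213 0.008] bay 0.04781108998057506 0.000994198142825687
[109. 197.] 697 [0.5   0.234 0.008] bay -0.03350213500763337 0.009770094151586452
21.1833
```

View pics/t10.png

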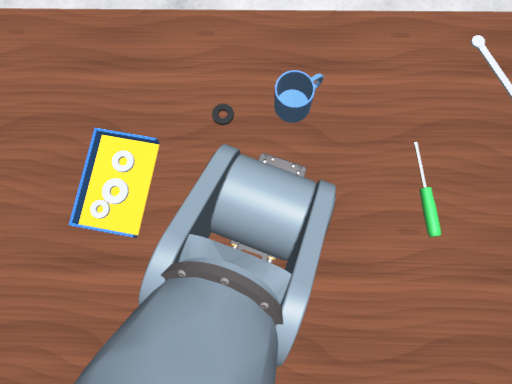

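All three washers are inside the bay: medium (123,161), large (115,190) and small (100,209). Mug, rubber ring and screwdriver are where they were. I'll make one depth check that the washers lie flat, then look for the hidden yellow and orange rings from the side, then hand in.

```bash
python3 - <<'E'
from h import *
p,d=robot.camera("top");c=robot.get_calibration("top");K=np.array(c["camera_matrix"]);T=np.linalg.inv(np.array(c["camera_from_world"]))
H,S,V=cv2.split(cv2.cvtColor(p,cv2.COLOR_RGB2HSV))
for n,(u,v),r in(("M",(123,161),12),("L",(115,190),14),("S",(100,209),10)):
    yy,xx=np.mgrid[:384,:512];m=(np.hypot(xx-u,yy-v)<r)&(S<50)&(V>130)&(d>0)
    D=d[m];P=np.stack([(xx[m]-K[0,2])/K[0,0]*D,-(yy[m]-K[1,2])/K[1,1]*D,-D,np.ones(len(D))]);z=(T@P)[2]
    print(n,"z mm pct5/50/95",np.percentile(z*1e3,[5,50,95]).round(1))
p,_=robot.camera("side");H,S,V=cv2.split(cv2.cvtColor(p,cv2.COLOR_RGB2HSV))
n,l,s,c=cv2.connectedComponentsWithStats(((S>150)&(V>140)&(H>5)&(H<35)).astype(np.uint8))
print([(c[i].round().tolist(),int(s[i,4])) for i in range(1,n) if s[i,4]>20 and 140<c[i][1]<230])
E
```

```text
M z mm pct5/50/95 [ 5.6  9.1 11.8]
L z mm pct5/50/95 [ 6.1  9.3 11.6]
S z mm pct5/50/95 [ 4.   9.1 11.5]
[([175.0, 161.0], 103), ([175.0, 210.0], 201)]
```

All three are flat, with tops at about 9–10 mm. The orange ring (175,161) and yellow ring (175,210) are at their original pixels.

```bash
python3 -c "
from rig import robot
print(robot.sign_off())"
```

```text
the job is handed in; nothing more can be done
None
```

I swept the small, large and medium washers one at a time along the bench into the blue bay, cradled between the part-open fingertips and never lifted. The job is handed in at about 21 s of the 72 s allowed.

- **Washers:** the last top view shows all three inside the bay. The medium centre is about 1 mm past the bay's middle. Large and small are no nearer the mouth than that. Depth readings put all three tops at about 9 mm, so they lie flat.
- **Bystanders:** the mug, rubber ring, screwdriver and the orange and yellow look-alikes all appear at their original image positions.
- **Forces:** wrist force readings at the end of each move stayed at about 3 N or less.
- **Mug clearance:** I tilted the gripper 6° while passing the mug with the large washer, because the first plan left almost no clearance.
- **Disagreement:** in the last position readout, the large and small washers merged into one blob. I judged those two separately from the picture, and they lie next to each other.

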